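Weigh down a clinging tray stack and peel off the top tray

TASK

The trays in the nested stack cling together. First stand the small brass weight from the front of the worktable (not the one behind the drawer chest) upright on the narrow raised ledge at the side of the stack and let go of it, so that the lower trays stay down; then take the top tray by its upright pull tab and peel it off, raising the tab corner clearly first while the opposite corner is still down in its seat, and lift it free. Finish still holding the tray in the gripper, about level and at least 15 cm above the worktable, touching nothing else; the lower trays must stay flat where they stand with the weight still on the ledge, and the things around must not be pushed about.

Things in the scene. Friction and masses are not known exactly. Their poses are not given: they have to be found in the camera images.
- weight: Brass weight, 50 mm across and 55 mm tall, 0.6 kg, a round body with a narrower neck and a knob on top; stands loose near the front edge of the worktable, to the left of the stack. Origin at the centre of its underside, z up. The body is 50 mm across up to 38 mm, the knob 26 mm across from there to 55 mm; grip the body across, or the knob.
- lower_stack: The lower part of the stack (loose, 0.25 kg): grey plastic trays, 140 x 100 mm (x, y) and 40 mm high, on a thin aluminium carrier plate 168 x 128 mm. Origin at the centre of its underside; z up. Four aluminium posts, 54 mm high, stand beside its long sides at x = +-32 mm, y = +-69 mm and carry the sprung nubs; a ledge lies beyond its +y side.
- ledge (a point): Centre of the upper face of the narrow aluminium ledge of the lower stack: 100 mm long (x of lower_stack) and 40 mm wide (y), 30 mm above the worktable, at (0, 104, 30) mm in the frame of lower_stack, whose axes it has.
- top_tray: The top tray of the stack, formed grey plastic, 148 x 108 mm over its rim (x, y), 16 mm deep, 0.1 kg. Origin at the centre of the underside of its floor; z up. It hangs by its 4 mm thick rim on the lower stack, its floor 12 mm down inside; seated, its origin is at (0, 0, 28) mm in the frame of lower_stack with the same axes.
- tab (a point): Middle of the top edge of the tray's upright pull tab: a plate 8 mm thick, 30 mm long, rising 36 mm above the rim across one corner, at (-58, 38, 52) mm in top_tray (80 mm above the worktable when seated). Its faces look along (-1, 1, 0) and (1, -1, 0) of the tray: grip it from above, closing along that diagonal, one finger inside the tray, fingertips above the rim.
- tray_far_corner (a point): Underside of the top tray's rim at the corner diagonally across from the tab, (72, -52, 12) mm in the frame of top_tray.
- stack_far_corner (a point): The point of the lower stack on which that corner rests, (72, -52, 40) mm in the frame of lower_stack: the two coincide when the tray is seated. The tray is peeled by turning it about this corner, tab up.
- dropper_bottle: Bystander: brown dropper bottle, 32 mm across, 102 mm tall. Origin at the centre of its underside.
- white_jar: Bystander: jar with a white lid, 48 mm across, 65 mm tall. Origin at the centre of its underside.
- tape_roll: Bystander: roll of tape lying flat, 93 mm across, 24 mm high. Origin at the centre of its underside.
- nubs (a point): Middle between the four small sprung nubs, at (0, 0, 47) mm in lower_stack. One reaches out of each post over the rim of the top tray, slips aside and lets the rim past when it has risen about 5 mm there, at a pull of 2 to 3 N: one after another if the tray is tilted up at a corner; a straight pull must beat all four at once and carries the lower trays up too.
Mind the look-alikes: they are no part of the job. Leave any green or red look-alike of the weight alone.

How it is judged (in metres and radians):
On the way, in this order (a step that is already met when the one before it is completed fails the run):
1. the weight stands upright on the ledge, let go, with the top tray still seated (z of weight in the frame of ledge between -0.005 and 0.006 m and x of weight in the frame of ledge between -0.045 and 0.045 m and y of weight in the frame of ledge between -0.022 and 0.022 m and angle between weight's own z axis and vertical below 0.15 rad and contact force between weight and the arm below 0.1 N and contact force between weight and the fingers below 0.1 N and contact force between weight and lower_stack above 2 N and distance between tray_far_corner and stack_far_corner below 0.006 m and z of tab in the frame of lower_stack below 0.085 m), for 0.2 s.
2. the tab corner is raised by more than 12 mm while the opposite corner is still in its seat (z of tab in the frame of lower_stack above 0.092 m and z of tray_far_corner in the frame of stack_far_corner below 0.006 m and distance between tray_far_corner and stack_far_corner below 0.015 m and contact force between the fingers and top_tray above 0.5 N), for 0.1 s.
At the end, for the whole second after the job is handed in: The gripper holds the top tray still, over 14 cm up, within 15 degrees of level, clear of stack and weight; the lower stack lies flat within 4 cm of its start; the weight stands upright and let go on the ledge (within 45 mm along, 22 mm across of its centre) (height (world z) of top_tray above 0.14 m and angle between top_tray's own z axis and vertical below 0.26 rad and linear speed of top_tray below 0.05 m/s and contact force between the fingers and top_tray above 1 N and contact force between top_tray and lower_stack below 0.05 N and contact force between top_tray and weight below 0.05 N and angle between lower_stack's own z axis and vertical below 0.06 rad and height (world z) of lower_stack below 0.006 m and distance of lower_stack from where it was at the start of the episode below 0.04 m and z of weight in the frame of ledge between -0.005 and 0.006 m and x of weight in the frame of ledge between -0.045 and 0.045 m and y of weight in the frame of ledge between -0.022 and 0.022 m and angle between weight's own z axis and vertical below 0.15 rad and contact force between weight and the fingers below 0.1 N and contact force between weight and the arm below 0.1 N); the arm keeps its last pose, push and grip.
It fails at once if the lower stack is lifted or tipped off the worktable (height (world z) of lower_stack above 0.012 m or angle between lower_stack's own z axis and vertical above 0.12 rad).
It fails at once if the weight is tipped over (angle between weight's own z axis and vertical above 0.8 rad).
It fails at once if a bystander is pushed more than 3 cm (distance of any of dropper_bottle, white_jar, tape_roll from where it was at the start of the episode above 0.03 m).
It also fails if it takes over 48 s, if anything falls off the work surface, if the arm or the gripper's body presses on something with over 40 N, if the wrist force passes 120 N, or if a joint passes its speed limit or range.

ROBOT

A 6-joint arm with a two-finger parallel gripper is mounted at the origin on a cart in front of the work surface, level with it; the furniture and walls round the work are solid. World frame = base frame: x ahead of the robot, y to its left, z up, the work surface at z = 0. Lengths are in m, angles in degrees, forces in N, time in s.
With the tool pointing down it reaches from about 0.4 to 0.825 m from the base axis. Payload 7 kg.
Tool frame: the origin (TCP) lies at the very end of the fingers, on their centre line; the grasp point (between the pads) lies tcp_to_grasp behind it (tcp_to_grasp is the distance from the TCP to the grasp point, in m); x points along the fingers, y is the direction in which the jaws open and shut, and the axes are right-handed (so a half turn about x gives the same grasp; the last joint's range is limited). The gripper opens to 88 mm and grips with 3 to 60 N. Pads are 19 mm wide; open, the fingers measure 130 mm over their backs; the gripper's body (78 mm by 193 mm) begins 47 mm behind the grasp point.
Start: joints at [88.585, 20.546, 0.682, 0, -70.136, -16.507], TCP at [0.208, 0.642, 0.227] pointing down, gripper open.
Joint ranges: [-176.03, 176.03], [-82.01, 121.73], [-58.28, 71.71], [-173.87, 95.51], [-174.79, -0.11], [-173.66, 173.66]. Speed limits (degrees/s): [136.94, 136.94, 172.46, 180, 180, 180].

INTERFACE

Orientations are given as [roll, pitch, yaw] about the fixed x, y, z axes, in that order (R = Rz(yaw) Ry(pitch) Rx(roll)).
In Python, from plant import * gives the robot as it stands. The module is installed in compiled form; this text tells all that it offers.
- The arm moves only by the shell command python3 -m pendant 'ROWS'. ROWS is JSON, a list of rows, each an object with "claw": the finger opening in mm, from 0 to 87.6; "linear": the shift along the tool's x, y, z in mm, a list of three; "twist": the turn about the tool's x in rad. In form: [{"claw": claw, "linear": [tx, ty, tz], "twist": twist}, ...]. A call has exactly 10 rows; each row shifts and turns the commanded pose from where the row before left it, along the tool's axes as they then stand; what a row does not reach is not made up. A row lasts 1/12 s, in which the tool goes at most 41.7 mm and 7.16 degrees, less where a joint would pass 70% of its speed; a pose out of reach is approached as far as the arm can. A call with a gripper value outside its range is refused whole. The fingers move at their own pace and stop on an object; the grip force is fixed at half the most. Time passes only in rows, so rows that do not move let the fingers close, or fill a call up. It gives the time, the measured TCP pose, the force and the opening at its end, in the units of the state.
- get_obs(): the state, without advancing time (a new reading comes with each control period).
- snapshot(name): name is "scene" or "top"; returns (picture, depth): 480x640x3 uint8, red, green, blue; 480x640 float32, m along the optical axis (not along the pixel's ray), 0 where there is no reading.
- camera_params(name): a dict with "fx", "fy", "cx", "cy" (pixels), "rvec" (rotation vector, rad) and "tvec" (3), from world to camera coordinates, as OpenCV has them. Camera axes: x right, y down, z forward; pixel columns grow to the right and rows downward; lengths in m; the calibration is good to about 2 mm. A picture is of the moment at which its call begins. camera_params takes no time and is no camera call.
- close_job(): hands the job in, once; it reports no verdict.
Trained networks look in the newest picture that a camera, given by its name, has taken for a name from the list of things; names that differ only in an ending like _2 or _b are one class to them, and where a whole thing is asked for, a point or a joint stands for the part that bears it (a point fixed in the world has none). Each returns a list of dicts, best first, with "confidence" (0 to 1); they miss things now and then, are a little off and sometimes report something else, mostly with a low value. They report only what shows in the picture. A call takes as long as a camera call. They do not tell look-alikes from the thing itself.
- boxes_of(camera, target): "xy" ([column, row] in pixels, amid what is visible of it).
The state is a dict: "clock": time; "joint_pos": joint angles; "qvel": joint speeds; "tau": joint torques, N m; "tool_pos": TCP position; "orientation": TCP orientation; "force": force on the tool from outside, world axes, zero at the start; "moment": the same for the moment, N m; "opening": finger opening in m.
Only numpy, scipy, OpenCV 4.12 (cv2) and the standard library are available. Lean on these libraries where they do the work, as an engineer would, in place of code of your own. Each camera call takes 0.05 s, during which the arm holds its last target. There are 200 camera calls.

## Working session

There is one attempt and no reset: what is moved stays moved. The work goes in short steps, Python scripts to look and compute and a shell command to move; the robot and the scene stay as the last step left them, time stands still between calls to the robot, and variables do not carry over. Pictures are saved under pics/ and viewed, about 8 in all and at most 12, crops included, and the job is handed in when it is done.

```bash
mkdir -p pics; cat > h.py <<'E'
from plant import *
import numpy as np, cv2
from scipy.spatial.transform import Rotation as R
def cam(n):
    p=camera_params(n); K=np.array([[p['fx'],0,p['cx']],[0,p['fy'],p['cy']],[0,0,1]])
    return K,R.from_rotvec(np.ravel(p['rvec'])).as_matrix(),np.ravel(p['tvec'])
def cloud(n,d):
    K,Rm,t=cam(n); v,u=np.mgrid[:480,:640]
    P=np.stack([(u-K[0,2])/K[0,0]*d,(v-K[1,2])/K[1,1]*d,d],-1)
    W=(P-t)@Rm; W[d<=0]=np.nan; return W
def px(n,X):
    K,Rm,t=cam(n); q=(np.atleast_2d(X)@Rm.T+t)@K.T; return q[:,:2]/q[:,2:]
E
python3 - <<'E'
from h import *
o=get_obs(); print({k:np.round(v,3).tolist() for k,v in o.items()})
ims=[]
for n in("scene","top"):
    p,d=snapshot(n); W=cloud(n,d); np.savez(f'{n}.npz',p=p,W=W)
    cv2.imwrite(f'pics/{n}1.png',p[:,:,::-1])
    for t in("weight","lower_stack","ledge","top_tray","tab","dropper_bottle","white_jar","tape_roll"):
        for b in boxes_of(n,t)[:4]:
            c,r=map(int,b['xy']); print(n,t,c,r,round(b['confidence'],2),np.round(W[r,c],3))
E
```

```text
{'clock': 0.0, 'joint_pos': [88.583, 20.591, 0.633, -0.02, -70.136, -16.507], 'qvel': [0.05, -0.009, 0.024, 0.108, -0.088, 0.022], 'tau': [-0.0, -58.271, 29.306, 6.997, 0.007, -0.0], 'tool_pos': [0.208, 0.642, 0.226], 'orientation': [95.171, 89.904, -102.761], 'force': [-0.21, -0.204, -0.901], 'moment': [0.049, -0.016, 0.028], 'opening': 0.088}
scene weight 254 232 0.82 [0.435 0.19  0.033]
scene weight 279 252 0.72 [0.432 0.085 0.038]
scene weight 286 196 0.68 [0.593 0.261 0.034]
scene weight 420 313 0.15 [ 0.534 -0.248  0.032]
scene lower_stack 395 329 0.66 [ 0.456 -0.246  0.045]
scene ledge 396 332 0.92 [ 0.455 -0.25   0.039]
scene top_tray 422 314 0.68 [ 0.532 -0.254  0.035]
scene tab 420 312 0.96 [ 0.535 -0.247  0.034]
scene tab 309 224 0.37 [0.54  0.103 0.054]
scene dropper_bottle 335 238 0.64 [0.554 0.025 0.051]
scene white_jar 312 224 0.97 [0.546 0.098 0.054]
scene white_jar 393 329 0.43 [ 0.453 -0.244  0.044]
scene tape_roll 229 203 0.88 [0.475 0.369 0.008]
top weight 260 285 0.78 [0.442 0.211 0.053]
top weight 307 287 0.62 [0.435 0.097 0.051]
top weight 234 224 0.57 [0.595 0.275 0.054]
top lower_stack 418 255 0.87 [ 0.512 -0.183  0.003]
top lower_stack 300 239 0.58 [0.552 0.111 0.063]
top ledge 418 257 0.9 [ 0.506 -0.183  0.007]
top top_tray 448 243 0.56 [ 0.536 -0.255  0.031]
top tab 448 247 0.83 [ 0.526 -0.254  0.033]
top tab 416 258 0.67 [ 0.504 -0.178  0.002]
top dropper_bottle 329 235 0.72 [0.558 0.04  0.073]
top dropper_bottle 448 248 0.34 [ 0.524 -0.254  0.032]
top white_jar 298 238 0.54 [0.554 0.116 0.065]
top tape_roll 204 269 0.88 [0.488 0.355 0.026]
top tape_roll 417 257 0.54 [ 0.507 -0.181  0.003]
top tape_roll 301 241 0.18 [0.546 0.108 0.066]
```

```bash
ls; ls pics
```

```text
h.py
pics
scene.npz
top.npz
scene1.png
top1.png
```

```bash
python3 -c "
import cv2,numpy as np
a=cv2.imread('pics/scene1.png');b=cv2.imread('pics/top1.png')
c=cv2.resize(b[190:310,180:500],(800,300),interpolation=cv2.INTER_CUBIC)
d=cv2.resize(a[170:370,200:467],(400,300),interpolation=cv2.INTER_CUBIC)
e=cv2.resize(a,(400,300))
cv2.imwrite('pics/m1.png',np.vstack([c,np.hstack([d,e])]))"
```

```text
(no output)
```

View pics/m1.png

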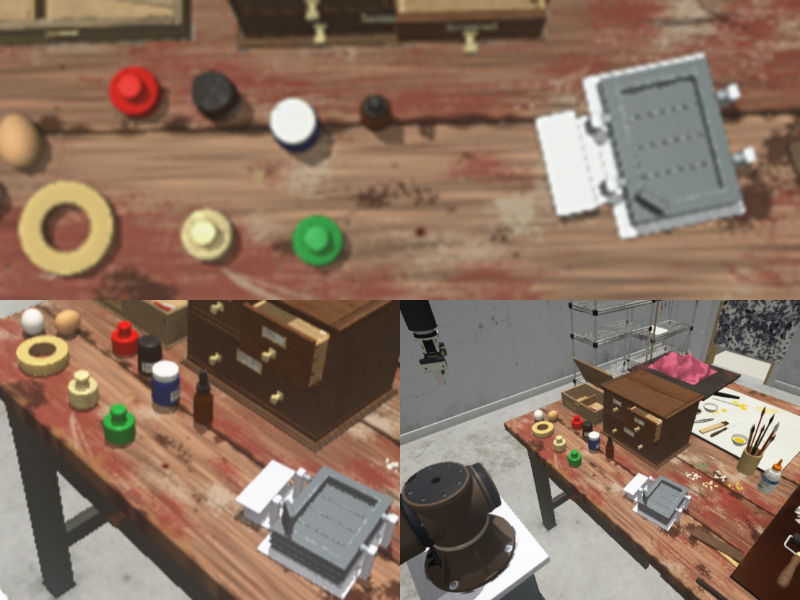

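The brass weight is at top px ~(263,283). The look-alikes are green (307,286) and red (233,226), and the brass one is the only brass/yellow piece of the three. The stack is at top px ~(450,245), with the ledge on its left and the tab at the lower left. Next I measure all of these and save an enlarged crop to confirm.

```bash
python3 - <<'E'
from h import *
from scipy.optimize import minimize
z=np.load('top.npz'); p=z['p']; W=z['W']
hsv=cv2.cvtColor(p,cv2.COLOR_RGB2HSV).astype(int)
X=W.reshape(-1,3); H=hsv.reshape(-1,3)
def reg(x0,x1,y0,y1,z0,z1): return (X[:,0]>x0)&(X[:,0]<x1)&(X[:,1]>y0)&(X[:,1]<y1)&(X[:,2]>z0)&(X[:,2]<z1)
for nm,c,r in(("brass",(.44,.207),.045),("green",(.435,.097),.045),("jar",(.552,.114),.04),("bottle",(.558,.04),.03)):
    m=reg(c[0]-r,c[0]+r,c[1]-r,c[1]+r,.025,.12); q=X[m]
    (cx,cy),rad=cv2.minEnclosingCircle((q[:,:2]*1000).astype(np.float32))
    k=q[q[:,2]>q[:,2].max()-.008]
    print(nm,round(cx,1),round(cy,1),round(rad,1),'top',(k.mean(0)*1000).round(1),len(k),H[m].mean(0).round())
# stack: ledge face
m=reg(.40,.62,-.40,-.10,.024,.036)&(H[:,2]>200)&(H[:,1]<30)
l=X[m]; print('ledge n',len(l),(l.mean(0)*1000).round(1),cv2.minAreaRect((l[:,:2]*1000).astype(np.float32)))
m=reg(.40,.65,-.40,-.10,.038,.050)&(H[:,2]<190)
s=X[m]; print('rim',len(s),(s.mean(0)*1000).round(1),cv2.minAreaRect((s[:,:2]*1000).astype(np.float32)))
m=reg(.40,.65,-.40,-.10,.053,.1); s=X[m]; print('high',(s*1000).round(0).tolist()[:40])
c=cv2.resize(p[255:315,235:335],(800,480),interpolation=cv2.INTER_CUBIC); cv2.imwrite('pics/c2.png',c[:,:,::-1])
E
```

```text
brass 447.7 208.7 25.4 top [446.8 206.6  57. ] 32 [ 25.  79. 202.]
green 439.1 98.9 25.1 top [438.7  98.9  56.8] 39 [ 63. 149. 147.]
jar 553.0 118.4 24.1 top [554.2 118.6  65.7] 162 [ 57.  16. 198.]
bottle 564.6 38.0 16.4 top [562.7  37.5  99.8] 20 [ 13. 101.  66.]
ledge n 610 [ 509.3 -150.2   29.3] ((510.297119140625, -150.29940795898438), (98.80608367919922, 40.37920379638672), 11.491047859191895)
rim 1157 [ 529.7 -254.6   43.2] ((528.7579956054688, -253.62423706054688), (148.2487030029297, 150.59603881835938), 10.571135520935059)
high [[578.0, -312.0, 53.0], [578.0, -316.0, 55.0], [576.0, -309.0, 55.0], [575.0, -313.0, 55.0], [573.0, -309.0, 55.0], [573.0, -311.0, 57.0], [573.0, -316.0, 53.0], [573.0, -319.0, 53.0], [571.0, -306.0, 54.0], [571.0, -311.0, 53.0], [571.0, -313.0, 55.0], [570.0, -315.0, 56.0], [568.0, -309.0, 53.0], [568.0, -318.0, 56.0], [552.0, -173.0, 55.0], [551.0, -180.0, 58.0], [550.0, -173.0, 54.0], [550.0, -176.0, 53.0], [550.0, -178.0, 55.0], [547.0, -175.0, 53.0], [545.0, -173.0, 54.0], [545.0, -180.0, 54.0], [544.0, -182.0, 56.0], [542.0, -177.0, 56.0], [542.0, -180.0, 54.0], [514.0, -320.0, 53.0], [513.0, -324.0, 54.0], [513.0, -327.0, 53.0], [508.0, -321.0, 56.0], [509.0, -326.0, 53.0], [508.0, -328.0, 55.0], [506.0, -326.0, 53.0], [504.0, -326.0, 54.0], [503.0, -328.0, 55.0], [489.0, -186.0, 61.0], [490.0, -189.0, 57.0], [488.0, -187.0, 53.0], [488.0, -189.0, 56.0], [487.0, -203.0, 57.0], [485.0, -186.0, 59.0]]
```

View pics/c2.png

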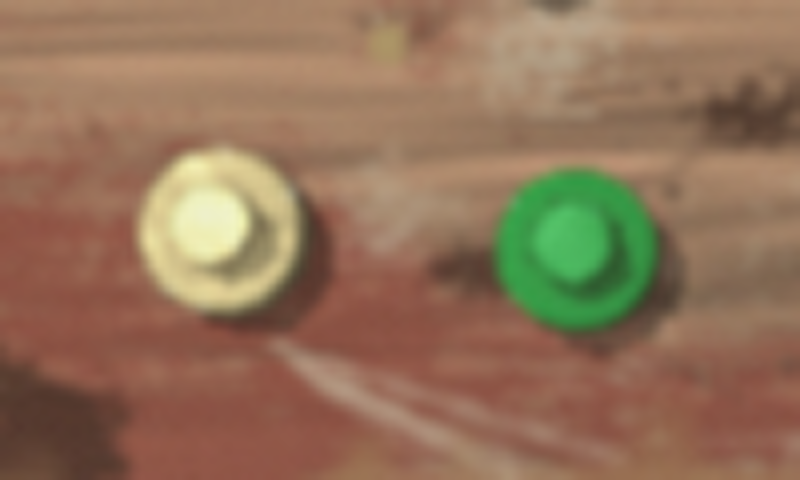

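The brass weight stands at (0.447, 0.208), to the left of the stack. Its size and height agree with the description. The stack origin is about (0.530, -0.252), yaw about 11°. Next I work out the tool-axis deltas.

```bash
cat >> h.py <<'E'
def go(X,jaw=None):
    o=get_obs(); M=R.from_euler('xyz',o['orientation'],degrees=True).as_matrix()
    print('t',round(o['clock'],2),'tcp',np.round(o['tool_pos'],4),'open',round(o['opening'],4),'F',np.round(o['force'],1),'x',M[:,0].round(3),'y',M[:,1].round(3))
    a=np.degrees(np.arctan2(M[1,1],M[0,1])); print('jaw yaw',round(a,1))
    if X is not None: print('shift tool mm',(M.T@(np.array(X)-o['tool_pos'])*1000).round(1))
    if jaw is not None: # tool x is down: +twist lowers world yaw
        d=(a-jaw+90)%180-90; print('twist',round(np.radians(d),3))
E
python3 - <<'E'
from h import *
try:print(tcp_to_grasp)
except Exception as e: print(e)
go([.447,.207,.12],11.3)
z=np.load('top.npz'); X=z['W'].reshape(-1,3)
o=np.array([.53,-.2525]);th=np.radians(11.3);Q=(X[:,:2]-o)@np.array([[np.cos(th),-np.sin(th)],[np.sin(th),np.cos(th)]])
m=(abs(Q[:,0]+58)<20)&(abs(Q[:,1]-38)<20)&(X[:,2]>.06); print(np.c_[Q[m]*1000,X[m,2]*1000].round().tolist())
z=np.load('scene.npz'); X=z['W'].reshape(-1,3)
Q=(X[:,:2]-o)@np.array([[np.cos(th),-np.sin(th)],[np.sin(th),np.cos(th)]])
m=(abs(Q[:,0]+58)<20)&(abs(Q[:,1]-38)<20)&(X[:,2]>.055); q=np.c_[Q[m]*1000,X[m,2]*1000];print(len(q),q.mean(0).round(1),q.min(0).round(),q.max(0).round())
E
```

```text
0.0188
t 0.9 tcp [0.2077 0.6422 0.2266] open 0.0877 F [ 0.7  0.3 -0.3] x [-0. -0. -1.] y [-0.308 -0.951  0.   ]
jaw yaw -107.9
shift tool mm [ 106.6  340.4 -361.6]
twist 1.061
[]<stdin>:10: RuntimeWarning: Mean of empty slice.
  ret = um.true_divide(
Traceback (most recent call last):
ValueError: zero-size array to reduction operation minimum which has no identity
```

```bash
python3 -m pendant '[{"claw":87,"linear":[0,27,-28],"twist":0},{"claw":87,"linear":[0,27,-28],"twist":0},{"claw":87,"linear":[0,27,-28],"twist":0},{"claw":87,"linear":[0,27,-28],"twist":0},{"claw":87,"linear":[0,27,-28],"twist":0},{"claw":87,"linear":[0,27,-28],"twist":0},{"claw":87,"linear":[0,27,-28],"twist":0},{"claw":87,"linear":[0,27,-28],"twist":0},{"claw":87,"linear":[0,27,-28],"twist":0},{"claw":87,"linear":[0,27,-28],"twist":0}]'
python3 - <<'E'
from h import *
go([.447,.207,.12],11.3)
for n,box in(("top",(425,455,255,285)),("scene",(380,400,300,345))):
    W=np.load(n+'.npz')['W']; w=W[box[2]:box[3]:3,box[0]:box[1]:3]
    s=W[box[2]:box[3],box[0]:box[1]].reshape(-1,3); s=s[s[:,2]>.057]; print(n,len(s),(s*1000).round()[::6].tolist())
E
```

```text
clock: 1.73
tool_pos: [0.3915, 0.2974, 0.227]
orientation: [-104.6, 89.9, 57.5]
force: [1.2, 0.1, -0.4]
opening: 0.0869
t 1.73 tcp [0.3915 0.2974 0.227 ] open 0.0869 F [ 1.2  0.1 -0.4] x [ 0.001  0.001 -1.   ] y [-0.307 -0.952 -0.001]
jaw yaw -107.9
shift tool mm [106.9  69.1 -80.6]
twist 1.061
top 62 [[474.0, -215.0, 84.0], [472.0, -220.0, 80.0], [469.0, -222.0, 83.0], [467.0, -220.0, 77.0], [466.0, -217.0, 69.0], [464.0, -229.0, 81.0], [462.0, -227.0, 79.0], [460.0, -227.0, 75.0], [459.0, -226.0, 66.0], [457.0, -238.0, 79.0], [454.0, -233.0, 66.0]]
scene 126 [[489.0, -192.0, 58.0], [474.0, -216.0, 80.0], [473.0, -221.0, 82.0], [469.0, -216.0, 75.0], [470.0, -215.0, 71.0], [468.0, -217.0, 70.0], [468.0, -217.0, 68.0], [468.0, -231.0, 80.0], [463.0, -232.0, 82.0], [458.0, -231.0, 82.0], [463.0, -224.0, 69.0], [462.0, -238.0, 81.0], [458.0, -236.0, 81.0], [457.0, -233.0, 76.0], [461.0, -229.0, 67.0], [463.0, -226.0, 59.0], [459.0, -242.0, 76.0], [460.0, -239.0, 70.0], [456.0, -240.0, 70.0], [459.0, -241.0, 66.0], [456.0, -239.0, 61.0]]
```

```bash
python3 -m pendant '[{"claw":87,"linear":[0,23,-27],"twist":0},{"claw":87,"linear":[0,23,-27],"twist":0},{"claw":87,"linear":[0,23,-27],"twist":0},{"claw":87,"linear":[15,0,0],"twist":0.118},{"claw":87,"linear":[15,0,0],"twist":0.118},{"claw":87,"linear":[15,0,0],"twist":0.118},{"claw":87,"linear":[15,0,0],"twist":0.118},{"claw":60,"linear":[15,0,0],"twist":0.118},{"claw":60,"linear":[15,0,0],"twist":0.118},{"claw":60,"linear":[15,0,0],"twist":0.118}]'
python3 -c "
from h import *
go([.447,.207,.041],11.3)"
```

```text
clock: 2.57
tool_pos: [0.447, 0.2086, 0.1211]
orientation: [-69.2, 90.0, 45.2]
force: [0.1, 0.7, -0.6]
opening: 0.0724
t 2.57 tcp [0.447  0.2086 0.1211] open 0.0724 F [ 0.1  0.7 -0.6] x [ 0.001  0.001 -1.   ] y [-0.911 -0.413 -0.001]
jaw yaw -155.6
shift tool mm [80.1  0.7 -1.5]
twist 0.229
```

```bash
python3 -m pendant '[{"claw":60,"linear":[15,0,-1],"twist":0.114},{"claw":60,"linear":[15,0,0],"twist":0.114},{"claw":60,"linear":[15,0,0],"twist":0},{"claw":60,"linear":[15,0,0],"twist":0},{"claw":60,"linear":[13,0,0],"twist":0},{"claw":60,"linear":[6,0,0],"twist":0},{"claw":60,"linear":[0,0,0],"twist":0},{"claw":10,"linear":[0,0,0],"twist":0},{"claw":10,"linear":[0,0,0],"twist":0},{"claw":10,"linear":[0,0,0],"twist":0}]'
python3 -m pendant '[{"claw":10,"linear":[0,0,0],"twist":0},{"claw":10,"linear":[0,0,0],"twist":0},{"claw":10,"linear":[-3,0,0],"twist":0},{"claw":10,"linear":[-5,0,0],"twist":0},{"claw":10,"linear":[-10,0,0],"twist":0},{"claw":10,"linear":[-15,0,0],"twist":0},{"claw":10,"linear":[-20,0,0],"twist":0},{"claw":10,"linear":[-25,0,0],"twist":0},{"claw":10,"linear":[-22,0,0],"twist":0},{"claw":10,"linear":[0,0,0],"twist":0}]'
python3 - <<'E'
from h import *
go([.510,-.150,.145],11.3)
p,d=snapshot("scene"); W=cloud("scene",d); c=px("scene",get_obs()['tool_pos'])[0].astype(int); print(c)
k=p[max(c[1]-70,0):c[1]+50,max(c[0]-80,0):c[0]+80]; cv2.imwrite('pics/g3.png',cv2.resize(k,(640,480))[:,:,::-1])
E
```

```text
clock: 3.4
tool_pos: [0.4478, 0.2081, 0.0434]
orientation: [-58.2, 89.9, 43.5]
force: [0.7, -1.0, -0.0]
opening: 0.0452
clock: 4.23
tool_pos: [0.4488, 0.2088, 0.1466]
orientation: [-62.6, 89.7, 39.1]
force: [0.2, 1.0, -4.8]
opening: 0.0225
t 4.23 tcp [0.4488 0.2088 0.1466] open 0.0225 F [ 0.2  1.  -4.8] x [ 0.004  0.004 -1.   ] y [-0.979 -0.203 -0.005]
jaw yaw -168.3
shift tool mm [   0.6   13.  -363.8]
twist 0.007
[249 189]
```

View pics/g3.png

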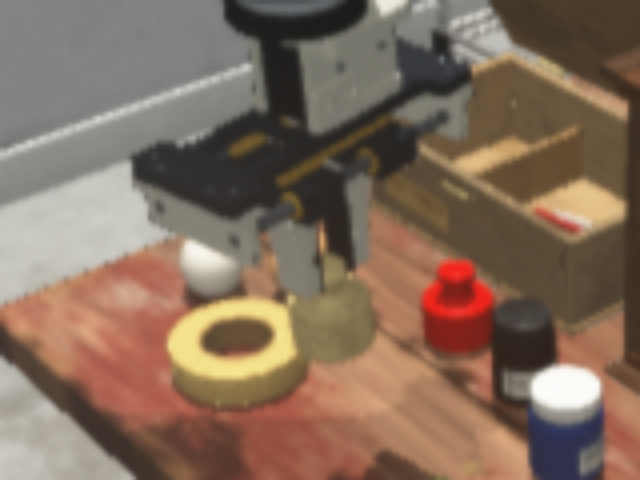

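The weight hangs upright in the gripper at crop (330,310), clear of the table. Now I carry it to a point over the ledge.

```bash
python3 -m pendant '[{"claw":10,"linear":[0,1,-15],"twist":0},{"claw":10,"linear":[0,1,-25],"twist":0},{"claw":10,"linear":[0,1,-36],"twist":0},{"claw":10,"linear":[0,1,-40],"twist":0},{"claw":10,"linear":[0,2,-40],"twist":0},{"claw":10,"linear":[0,2,-40],"twist":0},{"claw":10,"linear":[0,2,-40],"twist":0},{"claw":10,"linear":[0,2,-40],"twist":0},{"claw":10,"linear":[0,1,-36],"twist":0},{"claw":10,"linear":[0,0,-25],"twist":0}]'
python3 -m pendant '[{"claw":10,"linear":[0,0,-15],"twist":0},{"claw":10,"linear":[0,0,-10],"twist":0},{"claw":10,"linear":[0,0,0],"twist":0},{"claw":10,"linear":[10,0,0],"twist":0},{"claw":10,"linear":[10,0,0],"twist":0},{"claw":10,"linear":[10,0,0],"twist":0},{"claw":10,"linear":[0,0,0],"twist":0},{"claw":10,"linear":[0,0,0],"twist":0},{"claw":10,"linear":[0,0,0],"twist":0},{"claw":10,"linear":[0,0,0],"twist":0}]'
python3 - <<'E'
from h import *
go([.5093,-.1484,.074],11.3)
p,d=snapshot("scene"); W=cloud("scene",d); c=px("scene",get_obs()['tool_pos'])[0].astype(int); print(c)
x0,y0=c[0]-80,c[1]-50
k=p[y0:y0+120,x0:x0+160]; cv2.imwrite('pics/g4.png',cv2.resize(k,(800,600))[:,:,::-1])
E
```

```text
clock: 5.12
tool_pos: [0.5011, -0.1278, 0.1405]
orientation: [78.8, 89.8, -179.6]
force: [0.4, 1.2, -5.7]
opening: 0.022
clock: 5.95
tool_pos: [0.5084, -0.1491, 0.113]
orientation: [-107.6, 90.0, -5.9]
force: [-0.2, -0.5, -6.0]
opening: 0.022
t 5.95 tcp [ 0.5084 -0.1491  0.113 ] open 0.022 F [-0.2 -0.5 -6. ] x [ 0.001 -0.    -1.   ] y [-0.979 -0.203 -0.001]
jaw yaw -168.3
shift tool mm [39.  -1.   0.6]
twist 0.008
[379 264]
```

View pics/g4.png

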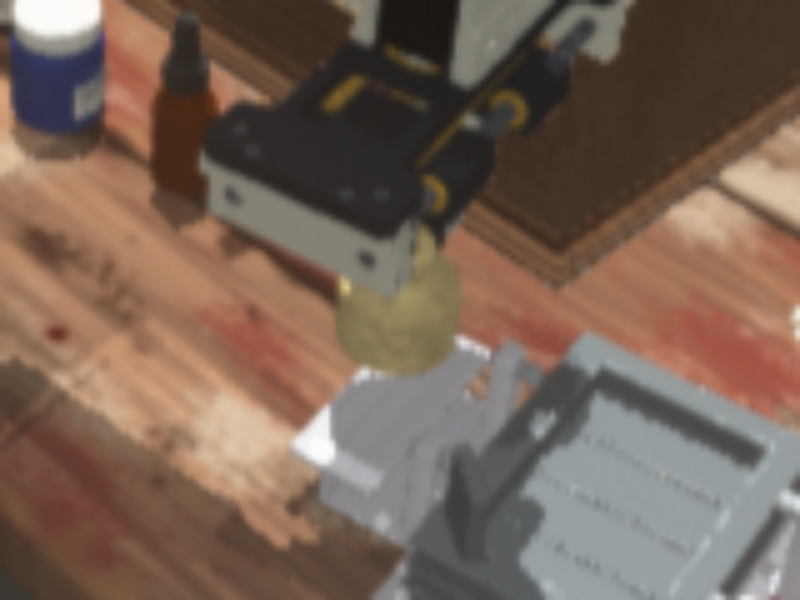

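The weight hangs upright above the ledge at crop (400,310). Its jaw offset is small, so I descend.

```bash
python3 -m pendant '[{"claw":10,"linear":[8,0,0],"twist":0},{"claw":10,"linear":[8,0,0],"twist":0},{"claw":10,"linear":[8,-1,0],"twist":0},{"claw":10,"linear":[5,0,0],"twist":0},{"claw":10,"linear":[3,0,0],"twist":0},{"claw":10,"linear":[2,0,0],"twist":0},{"claw":10,"linear":[2,0,0],"twist":0},{"claw":10,"linear":[1,0,0],"twist":0},{"claw":10,"linear":[0,0,0],"twist":0},{"claw":10,"linear":[0,0,0],"twist":0}]'
python3 - <<'E'
from h import *
go([.5093,-.1484,.074],11.3)
p,d=snapshot("scene"); W=cloud("scene",d); hsv=cv2.cvtColor(p,cv2.COLOR_RGB2HSV).astype(int)
t=get_obs()['tool_pos']
m=(np.hypot(W[...,0]-t[0],W[...,1]-t[1])<.035)&(hsv[...,1]>50)&(W[...,2]<t[2])&(hsv[...,0]>18)&(hsv[...,0]<35)
q=W[m]; print(len(q),np.percentile(q[:,2],[1,5,50,95]).round(4))
E
```

```text
clock: 6.83
tool_pos: [0.5095, -0.1493, 0.0765]
orientation: [-112.5, 89.9, -10.8]
force: [-1.7, 0.9, 3.8]
opening: 0.0222
t 6.83 tcp [ 0.5095 -0.1493  0.0765] open 0.0222 F [-1.7  0.9  3.8] x [ 0.001 -0.    -1.   ] y [-0.979 -0.203 -0.001]
jaw yaw -168.3
shift tool mm [2.5 0.  1. ]
twist 0.007
373 [0.0334 0.0356 0.0583 0.0683]
```

Contact: the force went from -6 to +3.8 N. I release, then retreat straight up.

```bash
python3 -m pendant '[{"claw":50,"linear":[0,0,0],"twist":0},{"claw":50,"linear":[0,0,0],"twist":0},{"claw":50,"linear":[0,0,0],"twist":0},{"claw":50,"linear":[0,0,0],"twist":0},{"claw":50,"linear":[-10,0,0],"twist":0},{"claw":50,"linear":[-15,0,0],"twist":0},{"claw":50,"linear":[-20,0,0],"twist":0},{"claw":40,"linear":[-25,0,0],"twist":0},{"claw":40,"linear":[0,0,0],"twist":0},{"claw":40,"linear":[0,0,0],"twist":0}]'
python3 - <<'E'
from h import *
go([.466,-.2275,.150],146.3)
for n in("scene","top"):
    p,d=snapshot(n); W=cloud(n,d); hsv=cv2.cvtColor(p,cv2.COLOR_RGB2HSV).astype(int)
    m=(np.hypot(W[...,0]-.51,W[...,1]+.149)<.05)&(hsv[...,1]>50)&(W[...,2]<.092)&(hsv[...,0]>18)&(hsv[...,0]<35)&(W[...,2]>.034)
    q=W[m]*1000; print(n,len(q),np.percentile(q,[1,50,99],axis=0).round(1).tolist())
    if n=="scene": cv2.imwrite('pics/g5.png',cv2.resize(p[240:380,320:500],(800,600))[:,:,::-1])
E
```

```text
clock: 7.72
tool_pos: [0.5101, -0.1493, 0.1477]
orientation: [-100.5, 89.8, 1.2]
force: [0.6, 0.5, -0.7]
opening: 0.041
t 7.72 tcp [ 0.5101 -0.1493  0.1477] open 0.041 F [ 0.6  0.5 -0.7] x [ 0.004  0.    -1.   ] y [-0.979 -0.203 -0.004]
jaw yaw -168.3
shift tool mm [ -2.5  59.  -67.7]
twist 0.792
scene 549 [[484.8, -174.7, 35.2], [500.0, -158.2, 64.4], [525.5, -128.6, 87.9]]
top 102 [[488.6, -150.1, 36.8], [504.7, -131.2, 61.8], [519.7, -122.9, 87.4]]
```

View pics/g5.png

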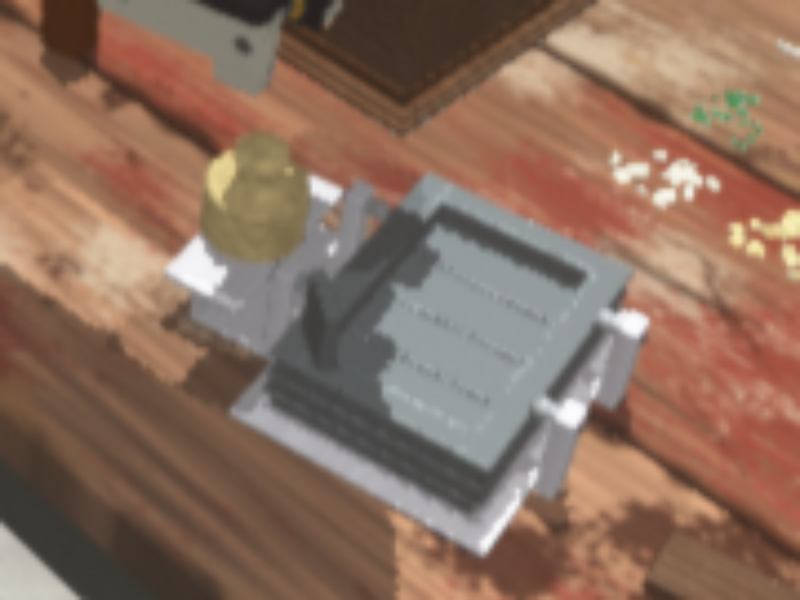

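The weight stands upright on the ledge (crop (255,200)), released, and the tray is still seated. Next I move above the tab and refine its position.

```bash
python3 -m pendant '[{"claw":40,"linear":[0,20,-23],"twist":0},{"claw":40,"linear":[0,20,-23],"twist":0},{"claw":40,"linear":[0,19,-22],"twist":0},{"claw":40,"linear":[0,0,0],"twist":0.113},{"claw":40,"linear":[0,0,0],"twist":0.113},{"claw":40,"linear":[0,0,0],"twist":0.113},{"claw":40,"linear":[0,0,0],"twist":0.113},{"claw":40,"linear":[0,0,0],"twist":0.113},{"claw":40,"linear":[0,0,0],"twist":0.113},{"claw":40,"linear":[0,0,0],"twist":0.113}]'
python3 - <<'E'
from h import *
go([.466,-.2275,.071],146.3)
th=np.radians(11.3); Rm=np.array([[np.cos(th),-np.sin(th)],[np.sin(th),np.cos(th)]])
p,d=snapshot("scene")
for n,W in(("top0",np.load('top.npz')['W']),("scene0",np.load('scene.npz')['W']),("scene1",cloud("scene",d))):
    X=W.reshape(-1,3); Q=(X[:,:2]-[.53,-.2525])@Rm*1000; z=X[:,2]*1000
    u=(-(Q[:,0]+58)+(Q[:,1]-38))/2**.5; v=((Q[:,0]+58)+(Q[:,1]-38))/2**.5
    m=(abs(u)<15)&(abs(v)<22)&(z>72)&(z<88)
    f=m&(z>78)
    print(n,m.sum(),'v',np.percentile(v[m],[2,50,98]).round(1),'u',np.percentile(u[m],[2,50,98]).round(1),'top u',f.sum(),np.percentile(u[f],[5,50,95]).round(1) if f.sum() else '',z[m].max().round(1))
E
```

```text
clock: 8.65
tool_pos: [0.4642, -0.2277, 0.1446]
orientation: [115.6, 89.9, 171.6]
force: [0.2, 0.6, 1.1]
opening: 0.0403
t 8.65 tcp [ 0.4642 -0.2277  0.1446] open 0.0403 F [0.2 0.6 1.1] x [-0.002  0.    -1.   ] y [-0.829  0.559  0.002]
jaw yaw 146.0
shift tool mm [73.6 -1.5  1.3]
twist -0.005
top0 46 v [-13.7   0.5  14.5] u [-2.   2.   5.4] top u 29 [-1.7  1.9  4.9] 84.4
scene0 75 v [-16.9  -3.3  13.1] u [-3.7  1.   4. ] top u 55 [-3.5  0.4  3.6] 84.4
scene1 76 v [-16.2  -3.9  12.6] u [-3.6  1.2  4.1] top u 56 [-3.5  1.   4. ] 84.1
```

```bash
python3 -m pendant '[{"claw":40,"linear":[15,0,0],"twist":0},{"claw":40,"linear":[20,0,-1],"twist":0},{"claw":40,"linear":[20,0,0],"twist":0},{"claw":40,"linear":[13,0,0],"twist":0},{"claw":40,"linear":[6,0,0],"twist":0},{"claw":40,"linear":[0,0,0],"twist":0},{"claw":20,"linear":[0,0,0],"twist":0},{"claw":20,"linear":[0,0,0],"twist":0},{"claw":20,"linear":[0,0,0],"twist":0},{"claw":20,"linear":[0,0,0],"twist":0}]'
python3 - <<'E'
from h import *
go([.4645,-.2268,.071],146.3)
p,d=snapshot("scene"); cv2.imwrite('pics/g6.png',cv2.resize(p[250:370,340:500],(800,600),interpolation=cv2.INTER_CUBIC)[:,:,::-1])
E
```

```text
clock: 9.53
tool_pos: [0.4649, -0.2287, 0.0724]
orientation: [-65.1, 89.9, -8.7]
force: [-0.3, -0.5, 0.2]
opening: 0.0218
t 9.53 tcp [ 0.4649 -0.2287  0.0724] open 0.0218 F [-0.3 -0.5  0.2] x [ 0.001 -0.    -1.   ] y [-0.833  0.554 -0.001]
jaw yaw 146.4
shift tool mm [1.4 1.3 1.4]
twist 0.002
```

View pics/g6.png

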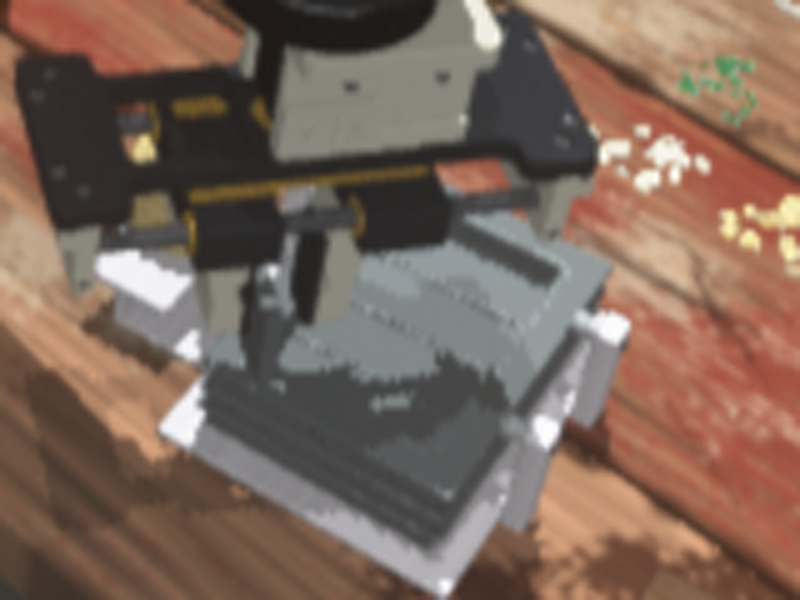

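The fingers straddle the tab at crop (265,320), one on each side. I close and check.

```bash
python3 -m pendant '[{"claw":20,"linear":[1,1,1],"twist":0},{"claw":20,"linear":[0,0,0],"twist":0},{"claw":0,"linear":[0,0,0],"twist":0},{"claw":0,"linear":[0,0,0],"twist":0},{"claw":0,"linear":[0,0,0],"twist":0},{"claw":0,"linear":[0,0,0],"twist":0},{"claw":0,"linear":[0,0,0],"twist":0},{"claw":0,"linear":[0,0,0],"twist":0},{"claw":0,"linear":[0,0,0],"twist":0},{"claw":0,"linear":[0,0,0],"twist":0}]'
python3 -m pendant '[{"claw":0,"linear":[-1,0,0],"twist":0},{"claw":0,"linear":[-1,0,0],"twist":0},{"claw":0,"linear":[-1,-0.5,0],"twist":0},{"claw":0,"linear":[-1,-0.5,0],"twist":0},{"claw":0,"linear":[-1,-0.5,0],"twist":0},{"claw":0,"linear":[-1,0,0],"twist":0},{"claw":0,"linear":[0,0,0],"twist":0},{"claw":0,"linear":[0,0,0],"twist":0},{"claw":0,"linear":[0,0,0],"twist":0},{"claw":0,"linear":[0,0,0],"twist":0}]'
python3 -c "
from h import *
go(None)
print(get_obs()['moment'])"
```

```text
clock: 10.42
tool_pos: [0.4642, -0.2273, 0.0706]
orientation: [-79.7, 90.0, -23.3]
force: [0.5, -1.4, 0.2]
opening: 0.0075
clock: 11.25
tool_pos: [0.4653, -0.2281, 0.0766]
orientation: [-77.1, 90.0, -20.8]
force: [-0.8, -0.5, -2.7]
opening: 0.0075
t 11.25 tcp [ 0.4653 -0.2281  0.0766] open 0.0075 F [-0.8 -0.5 -2.7] x [ 0. -0. -1.] y [-0.833  0.554 -0.   ]
jaw yaw 146.4
[-0.34465289  0.24167955 -0.15067187]
```

```bash
python3 -m pendant '[{"claw":0,"linear":[-1.5,-0.3,0],"twist":0},{"claw":0,"linear":[-1.5,-0.3,0],"twist":0},{"claw":0,"linear":[-1.5,-0.3,0],"twist":0},{"claw":0,"linear":[-1.5,-0.3,0],"twist":0},{"claw":0,"linear":[-1,-0.3,0],"twist":0},{"claw":0,"linear":[-1,-0.3,0],"twist":0},{"claw":0,"linear":[-1,-0.2,0],"twist":0},{"claw":0,"linear":[0,0,0],"twist":0},{"claw":0,"linear":[0,0,0],"twist":0},{"claw":0,"linear":[0,0,0],"twist":0}]'
cat > look.py <<'E'
from h import *
import sys
go(None); print('mom',get_obs()['moment'].round(2))
p,d=snapshot("scene"); X=cloud("scene",d).reshape(-1,3)
th=np.radians(11.3); Rm=np.array([[np.cos(th),-np.sin(th)],[np.sin(th),np.cos(th)]])
Q=(X[:,:2]-[.53,-.2525])@Rm*1000; z=X[:,2]*1000
for nm,a,b in(("far",67,-48),("near-y",-66,-48),("far+y",66,45),("post",32,-69),("plate",-20,-60)):
    m=(abs(Q[:,0]-a)<7)&(abs(Q[:,1]-b)<7); print(nm,m.sum(),np.percentile(z[m],[50,90]).round(1) if m.sum() else '')
cv2.imwrite(f'pics/{sys.argv[1]}.png',cv2.resize(p[250:370,340:500],(800,600),interpolation=cv2.INTER_CUBIC)[:,:,::-1])
E
python3 look.py g7
```

```text
clock: 12.08
tool_pos: [0.4672, -0.2293, 0.0857]
orientation: [-80.0, 90.0, -23.6]
force: [0.3, 0.1, -1.3]
opening: 0.0079
t 12.08 tcp [ 0.4672 -0.2293  0.0857] open 0.0079 F [ 0.3  0.1 -1.3] x [ 0. -0. -1.] y [-0.833  0.554 -0.   ]
jaw yaw 146.4
mom [ 0.13 -0.04 -0.01]
far 68 [45.3 58.7]
near-y 181 [32.6 60.5]
far+y 17 [-782.9 -779.6]
post 149 [33.8 56. ]
plate 119 [176.4 196.1]
```

View pics/g7.png

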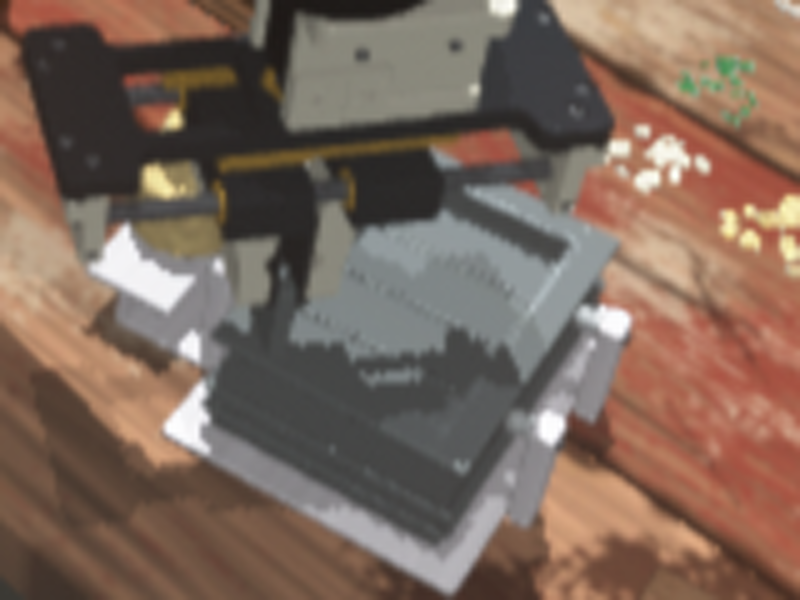

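```bash
cat > plane.py <<'E'
from h import *
th=np.radians(11.3); Rm=np.array([[np.cos(th),-np.sin(th)],[np.sin(th),np.cos(th)]])
def fit(W,nm,off=0):
    X=W.reshape(-1,3); Q=(X[:,:2]-[.53,-.2525])@Rm*1000; z=X[:,2]*1000
    m=(Q[:,0]>0)&(Q[:,0]<50)&(abs(Q[:,1])<32)&(z>20)&(z<70)
    A=np.c_[Q[m],np.ones(m.sum())]; b=z[m]; w=np.ones(len(b),bool)
    for _ in range(5):
        c=np.linalg.lstsq(A[w],b[w],rcond=None)[0]; r=abs(A@c-b); w=r<3
    print(nm,w.sum(),'slopes deg',np.degrees(np.arctan(c[:2])).round(1),'floor z: far corner',round(c@[72,-52,1],1),'tab',round(c@[-58,38,1],1),'centre',round(c[2],1))
if __name__=="__main__":
    fit(np.load('scene.npz')['W'],'start')
    fit(cloud('scene',snapshot('scene')[1]),'now')
E
python3 plane.py
```

```text
start 558 slopes deg [0.2 0.3] floor z: far corner 33.1 tab 33.1 centre 33.1
now 532 slopes deg [-0.6  0.8] floor z: far corner 45.3 tab 47.9 centre 46.8
```

The plane fit shows the tray came up nearly level: the far corner rose about 12 mm with the tab. The grip stayed too stiff to tilt, so step 2 was probably not met. I'll reseat the tray along the same path and peel again with a shallower grip that lets it pivot.

```bash
python3 -m pendant '[{"claw":0,"linear":[2,0.3,0],"twist":0},{"claw":0,"linear":[2,0.3,0],"twist":0},{"claw":0,"linear":[2,0.3,0],"twist":0},{"claw":0,"linear":[2,0.3,0],"twist":0},{"claw":0,"linear":[2,0.5,0],"twist":0},{"claw":0,"linear":[2,0.5,0],"twist":0},{"claw":0,"linear":[2,0.5,0],"twist":0},{"claw":0,"linear":[1,0.5,0],"twist":0},{"claw":0,"linear":[0,0.3,0],"twist":0},{"claw":0,"linear":[0,0,0],"twist":0}]'
python3 look.py g8; python3 plane.py
```

```text
clock: 13.02
tool_pos: [0.4646, -0.2274, 0.0707]
orientation: [-72.6, 89.9, -16.2]
force: [2.0, -2.5, 0.4]
opening: 0.0076
t 13.02 tcp [ 0.4646 -0.2274  0.0707] open 0.0076 F [ 2.  -2.5  0.4] x [ 0.001 -0.    -1.   ] y [-0.833  0.554 -0.001]
jaw yaw 146.4
mom [-0.58 -1.15 -0.09]
far 59 [42.7 48.2]
near-y 149 [31.2 47.2]
far+y 19 [-783.5 -778.4]
post 147 [33.7 55.4]
plate 72 [ 47.7 179.9]
start 558 slopes deg [0.2 0.3] floor z: far corner 33.1 tab 33.1 centre 33.1
now 508 slopes deg [-0.5 -0.8] floor z: far corner 34.1 tab 34.1 centre 34.1
```

View pics/g8.png

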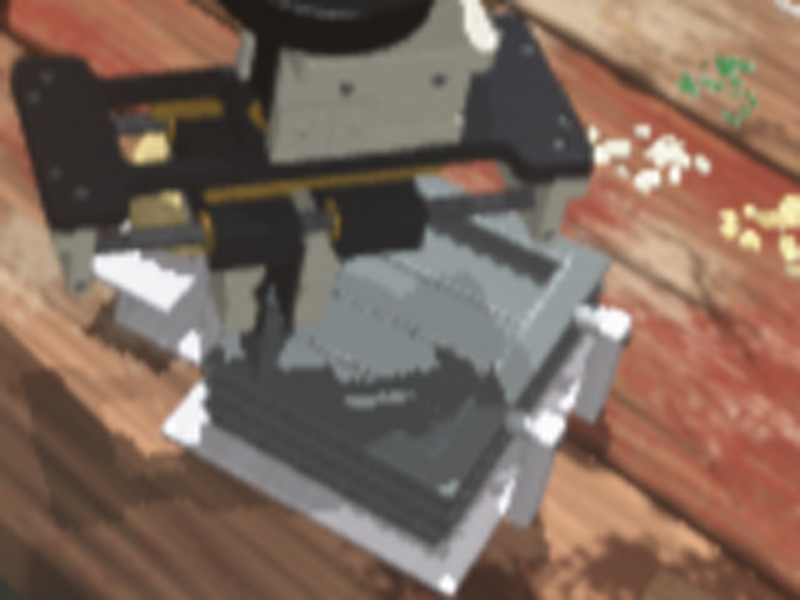

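The tray is reseated to within about 1 mm. I release, rise to a ~3.5 mm overlap and regrip.

```bash
python3 -m pendant '[{"claw":20,"linear":[0,0,0],"twist":0},{"claw":20,"linear":[0,0,0],"twist":0},{"claw":20,"linear":[0,0,0],"twist":0},{"claw":20,"linear":[-3,0,0],"twist":0},{"claw":20,"linear":[-3,0,0],"twist":0},{"claw":20,"linear":[0,0,0],"twist":0},{"claw":20,"linear":[0,0,0],"twist":0},{"claw":20,"linear":[0,0,0],"twist":0},{"claw":20,"linear":[0,0,0],"twist":0},{"claw":20,"linear":[0,0,0],"twist":0}]'
python3 plane.py;python3 -c "
from h import *
go([.4643,-.2272,.0767],146.4); print(get_obs()['moment'].round(2))"
```

```text
clock: 13.95
tool_pos: [0.464, -0.2272, 0.0765]
orientation: [106.6, 90.0, 163.0]
force: [-0.3, 0.2, -0.7]
opening: 0.0201
start 558 slopes deg [0.2 0.3] floor z: far corner 33.1 tab 33.1 centre 33.1
now 534 slopes deg [0.1 0.2] floor z: far corner 33.1 tab 33.3 centre 33.2
t 14.0 tcp [ 0.464  -0.2272  0.0765] open 0.0197 F [ 0.2 -0.1 -0.7] x [-0.  0. -1.] y [-0.833  0.554  0.   ]
jaw yaw 146.4
shift tool mm [-0.2 -0.2  0.2]
twist -0.001
[ 0.13 -0.15  0.06]
```

Perfectly reseated. I close and start the peel, pushing a little toward the far corner.

```bash
python3 -m pendant '[{"claw":0,"linear":[0,0,0],"twist":0},{"claw":0,"linear":[0,0,0],"twist":0},{"claw":0,"linear":[0,0,0],"twist":0},{"claw":0,"linear":[0,0,0],"twist":0},{"claw":0,"linear":[-1,-0.4,0],"twist":0},{"claw":0,"linear":[-1,-0.4,0],"twist":0},{"claw":0,"linear":[-1,-0.4,0],"twist":0},{"claw":0,"linear":[-1,-0.4,0],"twist":0},{"claw":0,"linear":[-1,-0.4,0],"twist":0},{"claw":0,"linear":[0,0,0],"twist":0}]'
python3 plane.py;python3 -c "
from h import *
go(None); print(get_obs()['moment'].round(2))"
```

```text
clock: 14.83
tool_pos: [0.4652, -0.2283, 0.0816]
orientation: [114.7, 89.9, 171.0]
force: [-2.3, -0.3, -1.5]
opening: 0.007
start 558 slopes deg [0.2 0.3] floor z: far corner 33.1 tab 33.1 centre 33.1
now 540 slopes deg [-1.9  0.6] floor z: far corner 33.1 tab 38.4 centre 36.0
t 14.88 tcp [ 0.4652 -0.2283  0.0815] open 0.0072 F [-1.5  0.2 -2.2] x [-0.001  0.    -1.   ] y [-0.833  0.554  0.001]
jaw yaw 146.4
[ 0.04  0.65 -0.04]
```

It tilts now: tab +5 mm, far corner still at 0. I continue.

```bash
python3 -m pendant '[{"claw":0,"linear":[-1,-0.4,0],"twist":0},{"claw":0,"linear":[-1,-0.4,0],"twist":0},{"claw":0,"linear":[-1,-0.4,0],"twist":0},{"claw":0,"linear":[-1,-0.4,0],"twist":0},{"claw":0,"linear":[-1,-0.4,0],"twist":0},{"claw":0,"linear":[0,0,0],"twist":0},{"claw":0,"linear":[0,0,0],"twist":0},{"claw":0,"linear":[0,0,0],"twist":0},{"claw":0,"linear":[0,0,0],"twist":0},{"claw":0,"linear":[0,0,0],"twist":0}]'
python3 plane.py;python3 -c "
from h import *
go(None); print(get_obs()['moment'].round(2))"
```

```text
clock: 15.72
tool_pos: [0.4678, -0.2295, 0.0867]
orientation: [-69.1, 90.0, -12.7]
force: [1.3, -0.5, -0.3]
opening: 0.0069
start 558 slopes deg [0.2 0.3] floor z: far corner 33.1 tab 33.1 centre 33.1
now 552 slopes deg [-1.4  4.3] floor z: far corner 33.4 tab 43.5 centre 39.2
t 15.77 tcp [ 0.4677 -0.2295  0.0867] open 0.0072 F [ 0.8  1.2 -1.2] x [ 0.001 -0.    -1.   ] y [-0.833  0.554 -0.001]
jaw yaw 146.4
[ 0.22 -0.31 -0.07]
```

```bash
python3 -m pendant '[{"claw":0,"linear":[-1,-0.4,0],"twist":0},{"claw":0,"linear":[-1,-0.4,0],"twist":0},{"claw":0,"linear":[-1,-0.4,0],"twist":0},{"claw":0,"linear":[-1,-0.4,0],"twist":0},{"claw":0,"linear":[0,0,0],"twist":0},{"claw":0,"linear":[0,0,0],"twist":0},{"claw":0,"linear":[0,0,0],"twist":0},{"claw":0,"linear":[0,0,0],"twist":0},{"claw":0,"linear":[0,0,0],"twist":0},{"claw":0,"linear":[0,0,0],"twist":0}]'
python3 plane.py;python3 -c "
from h import *
go(None); print(get_obs()['moment'].round(2))"
```

```text
clock: 16.6
tool_pos: [0.4686, -0.2303, 0.0905]
orientation: [105.8, 90.0, 162.1]
force: [-1.6, 2.9, 0.2]
opening: 0.0066
start 558 slopes deg [0.2 0.3] floor z: far corner 33.1 tab 33.1 centre 33.1
now 543 slopes deg [-3.   3.9] floor z: far corner 34.6 tab 47.6 centre 41.9
t 16.65 tcp [ 0.4686 -0.2303  0.0905] open 0.0071 F [-1.1  3.3 -0.4] x [-0.  0. -1.] y [-0.833  0.554  0.   ]
jaw yaw 146.4
[1.24 0.42 0.08]
```

```bash
python3 -m pendant '[{"claw":0,"linear":[-1,-0.2,0],"twist":0},{"claw":0,"linear":[-1,-0.2,0],"twist":0},{"claw":0,"linear":[-0.5,0,0],"twist":0},{"claw":0,"linear":[0,0,0],"twist":0},{"claw":0,"linear":[0,0,0],"twist":0},{"claw":0,"linear":[0,0,0],"twist":0},{"claw":0,"linear":[0,0,0],"twist":0},{"claw":0,"linear":[0,0,0],"twist":0},{"claw":0,"linear":[0,0,0],"twist":0},{"claw":0,"linear":[0,0,0],"twist":0}]'
python3 plane.py;python3 look.py g9
```

```text
clock: 17.48
tool_pos: [0.4691, -0.2306, 0.0931]
orientation: [-157.9, 90.0, -101.6]
force: [-0.5, 0.0, -0.9]
opening: 0.0069
start 558 slopes deg [0.2 0.3] floor z: far corner 33.1 tab 33.1 centre 33.1
now 551 slopes deg [-1.9  1.2] floor z: far corner 43.8 tab 50.0 centre 47.3
t 17.53 tcp [ 0.4691 -0.2306  0.0931] open 0.0065 F [-0.4 -0.4 -1.1] x [ 0. -0. -1.] y [-0.833  0.554 -0.   ]
jaw yaw 146.4
mom [ 0.11 -0.04  0.02]
far 58 [55.  58.2]
near-y 186 [33.2 60.9]
far+y 16 [-784.3 -779.5]
post 151 [32.4 55.5]
plate 150 [179.8 202.8]
```

View pics/g9.png

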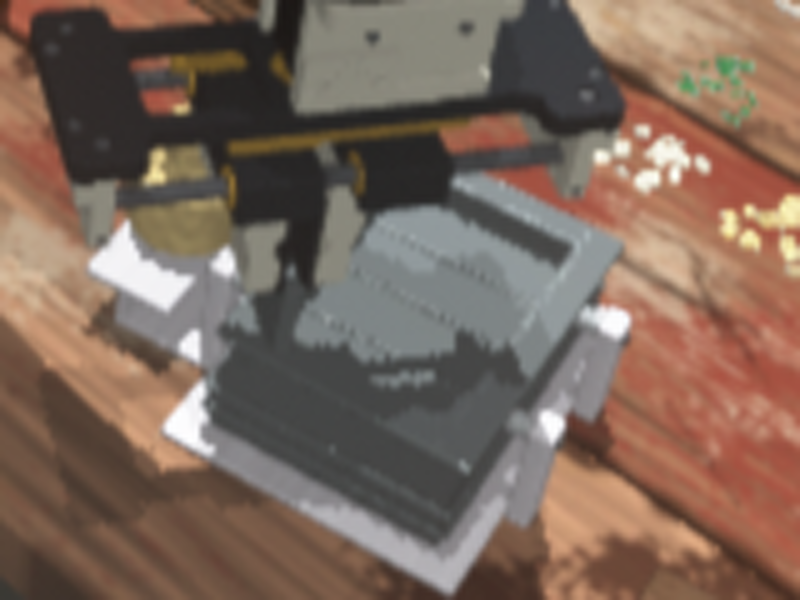

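Step 2 held for about 0.5 s at tab +14.5 mm, far corner +1.5 mm. The far nub has since let go, and the tray hangs free about 2° off level (picture: tray above the posts, weight still on the ledge at (185,200)). I lift gently.

```bash
python3 -m pendant '[{"claw":0,"linear":[-1,0,0],"twist":0},{"claw":0,"linear":[-2,0,0],"twist":0},{"claw":0,"linear":[-3,0,0],"twist":0},{"claw":0,"linear":[-4,0,0],"twist":0},{"claw":0,"linear":[-5,0,0],"twist":0},{"claw":0,"linear":[-6,0,0],"twist":0},{"claw":0,"linear":[-7,0,0],"twist":0},{"claw":0,"linear":[-8,0,0],"twist":0},{"claw":0,"linear":[-8,0,0],"twist":0},{"claw":0,"linear":[-8,0,0],"twist":0}]'
python3 -m pendant '[{"claw":0,"linear":[-8,0,0],"twist":0},{"claw":0,"linear":[-8,0,0],"twist":0},{"claw":0,"linear":[-8,0,0],"twist":0},{"claw":0,"linear":[-8,0,0],"twist":0},{"claw":0,"linear":[-8,0,0],"twist":0},{"claw":0,"linear":[-8,0,0],"twist":0},{"claw":0,"linear":[-8,0,0],"twist":0},{"claw":0,"linear":[-8,0,0],"twist":0},{"claw":0,"linear":[-7,0,0],"twist":0},{"claw":0,"linear":[-6,0,0],"twist":0}]'
python3 -m pendant '[{"claw":0,"linear":[-5,0,0],"twist":0},{"claw":0,"linear":[-4,0,0],"twist":0},{"claw":0,"linear":[-3,0,0],"twist":0},{"claw":0,"linear":[-2,0,0],"twist":0},{"claw":0,"linear":[-1,0,0],"twist":0},{"claw":0,"linear":[0,0,0],"twist":0},{"claw":0,"linear":[0,0,0],"twist":0},{"claw":0,"linear":[0,0,0],"twist":0},{"claw":0,"linear":[0,0,0],"twist":0},{"claw":0,"linear":[0,0,0],"twist":0}]'
python3 - <<'E'
from h import *
go(None)
p,d=snapshot("scene"); X=cloud("scene",d).reshape(-1,3)
th=np.radians(11.3); Rm=np.array([[np.cos(th),-np.sin(th)],[np.sin(th),np.cos(th)]])
Q=(X[:,:2]-[.53,-.2525])@Rm*1000; z=X[:,2]*1000
m=(Q[:,0]>0)&(Q[:,0]<50)&(abs(Q[:,1])<32)&(z>140)&(z<230); A=np.c_[Q[m],np.ones(m.sum())]; b=z[m]; w=np.ones(len(b),bool)
for _ in range(6):
    c=np.linalg.lstsq(A[w],b[w],rcond=None)[0]; w=abs(A@c-b)<4
print(w.sum(),np.degrees(np.arctan(c[:2])).round(1),c[2].round(1))
cv2.imwrite('pics/g10.png',cv2.resize(p[180:375,300:560],(800,600),interpolation=cv2.INTER_CUBIC)[:,:,::-1])
E
```

```text
clock: 18.42
tool_pos: [0.4692, -0.2306, 0.1462]
orientation: [-64.7, 90.0, -8.3]
force: [0.5, 0.3, -1.8]
opening: 0.0072
clock: 19.25
tool_pos: [0.4692, -0.2306, 0.223]
orientation: [-68.6, 90.0, -12.3]
force: [-0.2, -0.6, -0.8]
opening: 0.0073
clock: 20.08
tool_pos: [0.469, -0.2306, 0.2369]
orientation: [123.5, 90.0, 179.9]
force: [-0.5, -0.4, -1.1]
opening: 0.0072
t 20.08 tcp [ 0.469  -0.2306  0.2369] open 0.0072 F [-0.5 -0.4 -1.1] x [-0.  0. -1.] y [-0.833  0.554  0.   ]
jaw yaw 146.4
604 [-1.7  1.2] 191.0
```

View pics/g10.png

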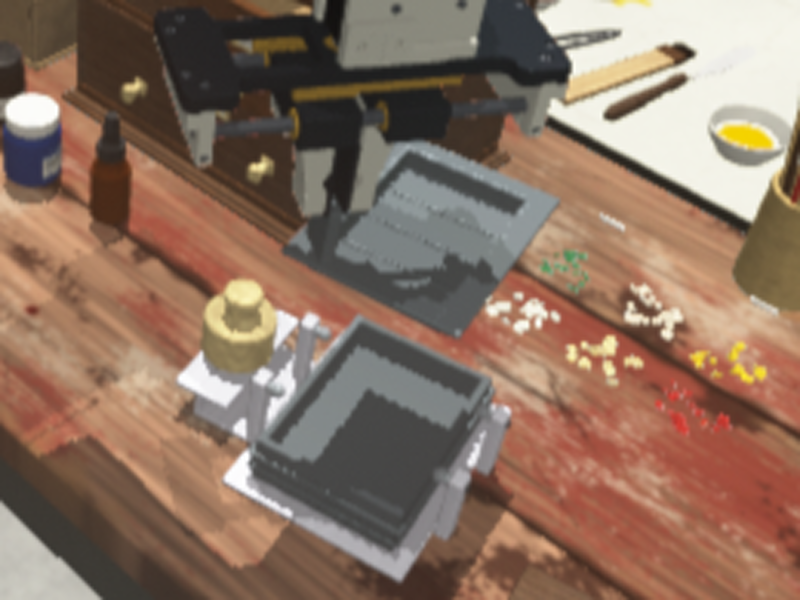

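The tray is held about 2° off level with its origin about 0.187 m up. The stack is flat and the weight is upright on the ledge at (240,330). Handing in.

```bash
python3 -c "
from plant import *
print(close_job())"
```

```text
the job is handed in; nothing more can be done
None
```

The job is handed in at about 20 s of the 48 s allowed, with the top tray held free in the gripper and the brass weight standing on the ledge. No verdict was reported.

- **Weight:** I gripped the front brass weight by its knob, stood it on the ledge and let go. It has stayed upright there since.
- **First peel failed:** With a deep grip (about 9 mm of the tab) the tray came up almost level, and the far corner rose about 12 mm along with the tab. I lowered it back into its seat (the plane fit was back at the start values) and regripped with only about 3.5 mm overlap so it could tilt.
- **Second peel worked:** The tab was up about 14.5 mm while the far corner was up only about 1.5 mm, held for about 0.5 s before the last nub let go.
- **Last checks:** The tray is about 2° off level with its underside about 0.187 m up. The wrist force is about 1.1 N, which is just the tray's weight. The lower trays lie flat and the bottle and jar look unmoved. I did not look at the tape roll again, but no move went near it.
- **Odd reading:** The finger opening read 22 mm on the 26 mm knob, but the pictures showed the weight held upright.

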